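Click a slotted drive sleeve onto a keyed spindle

TASK

Fit the six-sided drive sleeve, the ring with four slots in its bore, over the upright shaft of the rotary stage: set it on the shaft top, turn it until its slots find the shaft's cross key, and press it fully home so that it sits level on the shaft's flange and the two spring balls click out above it. Leave the plain round ring and the other loose things where they are.

Things in the scene. Friction and masses are not known exactly. Their poses are not given: they have to be found in the camera images.
- drive_sleeve: Bare steel hexagonal ring lying flat, 50 mm across flats, 58 mm across corners, 16 mm high, about 180 g. Origin: centre of its underside; z up; its y axis is normal to a pair of flats (other pairs at 60 and 120 deg). Bore: four flat lands 27 mm apart face to face, and between them four slots about 8 mm wide, full height, centred on its +-x and +-y axes. Same both ways up.
- rotary_stage: Fixed rotary stage: square dark foot 90 x 90 x 10 mm, round aluminium body 74 mm across up to 26 mm above the table. Origin: centre of the foot's underside. From it rises the spindle: a steel flange 52 mm across, a shaft 24 mm thick with a cross key. The spindle's brake holds 1 N m; its angle differs each time and is not reported.
- seat (a point): Centre of the flange's top face, on the shaft's axis, 35 mm above the table. Turns with the stage's foot, not with the spindle. The sleeve is home when its origin is here.
- shaft_top (a point): Centre of the shaft's top end, on its axis, 77 mm above the table; the end has a 3 mm chamfer. Turns with the foot, not with the spindle.
- cross_key (a point): Centre of the cross key, inside the shaft, 63 mm above the table. The key is a level square bar, 5 mm thick, 34 mm tip to tip; its top is 65.5 mm up. The sleeve's lands stop on it until two slots line up with it (to about 0.1 rad); then the sleeve falls about 6 mm. This point's axes do not tell the key's direction: see it or feel for it.
- balls (a point): Point on the shaft's axis 55.5 mm above the table, level with two opposite spring balls 10 mm across, 45 deg from the key, standing out to 15.5 mm from the axis. With slots and key in line the sleeve rests on them, underside about 24 mm above the seat; a push of about 7 to 12 N on its top rim takes it past them, and they come out over its top. Turns with the foot, not the spindle.
- plain_ring: The wrong part: round steel ring lying flat, 54 mm outside, smooth round 27 mm bore without slots, 16 mm high. Origin: centre of its underside. Leave it.
- bubble_level: Round bubble level, 30 mm across, 9 mm high, origin under its centre. Bystander.
- wafer_case: Flat round grey case, 73 mm across, 13 mm high, origin under its centre. Bystander.
- kapton_roll: Roll of amber tape lying flat, 60 mm across, 16 mm high, origin under its centre. Bystander.
- tip_box: Small flat box with a clear lid, 45 x 62 x 16 mm, origin under its centre. Bystander.
There are look-alikes about, which are no part of the job. Leave any turquoise look-alike of the drive_sleeve alone.

How it is judged:
By the outcome, as a careful person would: the job done as asked, in the order asked, and still so for the second after the job is handed in, with the robot touching nothing.
It also fails if it takes over 61 s, if anything falls off the work surface, if the arm or the gripper's body presses on something with over 40 N, if the wrist force passes 120 N, or if a joint passes its speed limit or range.

ROBOT

A 6-joint arm with a two-finger parallel gripper is mounted at the origin on a cart in front of the work surface, level with it; the furniture and walls round the work are solid. World frame = base frame: x ahead of the robot, y to its left, z up, the work surface at z = 0. Lengths are in m, angles in rad, forces in N, time in s.
With the tool pointing down it reaches from about 0.4 to 0.825 m from the base axis. Payload 7 kg.
Tool frame: the origin (TCP) lies between the finger pads; the fingertips stand 19 mm ahead of it and the grasp point (between the pads) is the TCP; x points along the fingers, z is the direction in which the jaws open and shut, and the axes are right-handed (so a half turn about x gives the same grasp; the last joint's range is limited). The gripper opens to 88 mm and grips with 3 to 60 N. Pads are 19 mm wide; open, the fingers measure 130 mm over their backs; the gripper's body (78 mm by 193 mm) begins 47 mm behind the grasp point.
Start: joints at [1.478, 0.359, 0.012, 0, -1.224, -0.288], TCP at [0.251, 0.627, 0.246] pointing down, gripper open.
Joint ranges: [-3.07, 3.07], [-1.43, 2.12], [-1.02, 1.25], [-3.03, 1.67], [-3.05, -0], [-3.03, 3.03]. Speed limits (rad/s): [2.39, 2.39, 3.01, 3.14, 3.14, 3.14].

INTERFACE

Orientations are given as a rotation vector (axis times angle).
In Python, from cell import manip, grab_frame, calibration gives the robot as it stands. The module is installed in compiled form; this text tells all that it offers.
- The arm moves only by the shell command python3 -m handwheel 'ROWS' [FORCE]. ROWS is JSON, a list of rows, each a list of 7 numbers: the closure, from 0 (fully open) to 1 (shut), then the shift along the tool's x, y, z in mm, then the turn, a rotation vector about the tool's x, y, z in rad. A call has 1 to 10 rows; each row shifts and turns the commanded pose from where the row before left it, along the tool's axes as they then stand; what a row does not reach is not made up. A row lasts 1/8 s, in which the tool goes at most 62.5 mm and 10.7 degrees, less where a joint would pass 70% of its speed; a pose out of reach is approached as far as the arm can. A call with a gripper value outside its range is refused whole. The fingers move at their own pace and stop on an object; FORCE is the grip in N (left out, the last holds). Time passes only in rows, so rows that do not move let the fingers close. It gives the time, the measured TCP pose, the force and the opening at its end, in the units of the state.
- manip.observe(): the state, without advancing time (a new reading comes with each control period).
- grab_frame(name): name is "scene" or "top" or "wrist"; returns the picture (384x512x3 uint8, red, green, blue); there is no depth.
- calibration(name): a dict with "intrinsics" (3x3 intrinsics, pixels), "position" and "rotation" of the camera in the world. Camera axes: x right, y up, looking along -z (the intrinsics and any distortion apply to the point x, -y, -z); pixel columns grow to the right and rows downward; lengths in m; the calibration is good to about 2 mm. The wrist camera is an equidistant fisheye: a pixel r from the principal point sees the ray r / f radians off the axis. A picture is of the moment at which its call begins: read the wrist's pose just before it. calibration takes no time and is no camera call; for the wrist camera it gives the pose at the moment of the call.
- manip.finish_job(): hands the job in, once; it reports no verdict.
The state is a dict: "time": time; "qpos": joint angles; "qvel": joint speeds; "tau": joint torques, N m; "tcp_pos": TCP position; "tool_rot": TCP orientation; "ft_force": force on the tool from outside, world axes, zero at the start; "torque": the same for the moment, N m; "width": opening from 0.0 (shut) to 1.0 (fully open).
Only numpy, scipy, OpenCV 4.12 (cv2) and the standard library are available. Lean on these libraries where they do the work, as an engineer would, in place of code of your own. Each camera call takes 0.05 s, during which the arm holds its last target.

## Working session

There is one attempt and no reset: what is moved stays moved. The work goes in short steps, Python scripts to look and compute and a shell command to move; the robot and the scene stay as the last step left them, time stands still between calls to the robot, and variables do not carry over. Pictures are saved under pics/ and viewed, and the job is handed in when it is done.

```bash
mkdir -p pics
python3 - <<'E'
from cell import manip, grab_frame, calibration
import cv2, numpy as np
s=manip.observe()
print({k:np.round(v,4).tolist() for k,v in s.items()})
for n in ["scene","top","wrist"]:
    c=calibration(n); print(n,{k:np.round(v,4).tolist() if not isinstance(v,str) else v for k,v in c.items()})
    cv2.imwrite(f"pics/{n}0.png",grab_frame(n)[:,:,::-1])
E
```

```text
{'time': 0.0, 'qpos': [1.4781, 0.3594, 0.0111, -0.0003, -1.2241, -0.2881], 'qvel': [0.0, -0.001, -0.0003, -0.0014, 0.0007, -0.0029], 'tau': [0.0005, -58.2718, 29.3053, 6.9967, 0.0069, -0.0002], 'tcp_pos': [0.2507, 0.6262, 0.2446], 'tool_rot': [1.4826, 1.0032, -1.4849], 'ft_force': [-0.0179, 0.3726, -0.2977], 'torque': [0.0161, 0.0731, -0.0031], 'width': 0.999}
scene {'intrinsics': [[449.8696, 0.0, 263.7239], [0.0, 449.8696, 195.6511], [0.0, 0.0, 1.0]], 'position': [-0.6947, -0.6957, 0.9196], 'rotation': [0.9035, -0.5316, -0.9834]}
top {'intrinsics': [[389.3233, 0.0, 264.4622], [0.0, 389.3233, 197.9181], [0.0, 0.0, 1.0]], 'position': [0.2976, -0.0438, 1.2589], 'rotation': [0.1029, -0.1289, -1.5921]}
wrist {'intrinsics': [[297.3186, 0.0, 257.3385], [0.0, 297.3186, 188.855], [0.0, 0.0, 1.0]], 'position': [0.3218, 0.5972, 0.3847], 'rotation': [-0.1939, 0.283, -1.9355]}
```

View pics/scene0.png

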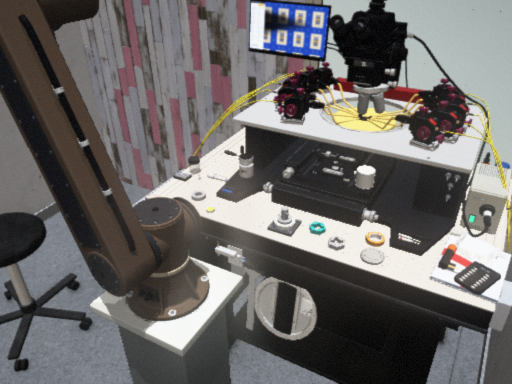

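View pics/top0.png

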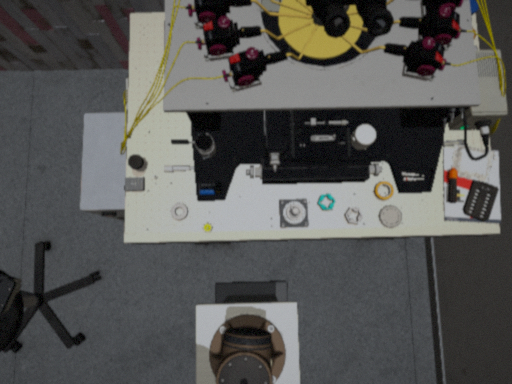

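View pics/wrist0.png

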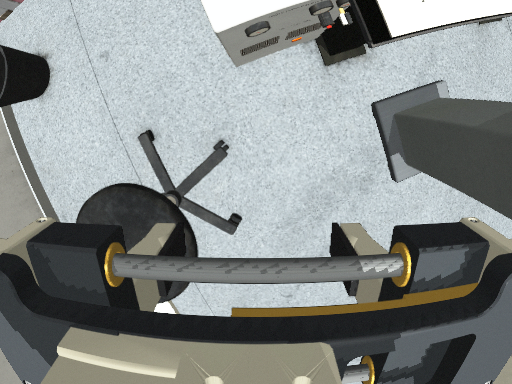

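```bash
cat > h.py <<'E'
from cell import manip, grab_frame, calibration
import cv2, numpy as np
from scipy.spatial.transform import Rotation as R
def proj(n,P,c=None):
    c=c or calibration(n); K=np.array(c["intrinsics"]);Rm=R.from_rotvec(c["rotation"]).as_matrix()
    p=(np.atleast_2d(P)-c["position"])@Rm; p=p*[1,-1,-1]
    if n=="wrist":
        rr=np.hypot(p[:,0],p[:,1]);th=np.arctan2(rr,p[:,2]);u=p[:,:2]/np.maximum(rr,1e-9)[:,None]*th[:,None]*K[0,0]
        return u+K[:2,2]
    return p[:,:2]/p[:,2:]*K[0,0]+K[:2,2]
def ray(n,uv,c=None):
    c=c or calibration(n); K=np.array(c["intrinsics"]);Rm=R.from_rotvec(c["rotation"]).as_matrix()
    d=(np.atleast_2d(uv).astype(float)-K[:2,2])/K[0,0]
    if n=="wrist":
        th=np.linalg.norm(d,axis=1,keepdims=True); v=np.hstack([d/np.maximum(th,1e-9)*np.sin(th),np.cos(th)])
    else: v=np.hstack([d,np.ones((len(d),1))])
    v=v*[1,-1,-1]; return np.array(c["position"]),v@Rm.T
def plane(n,uv,z,c=None):
    o,d=ray(n,uv,c); return o+d*((z-o[2])/d[:,2])[:,None]
E
python3 - <<'E'
from h import *
print(proj("top",[[0,0,0],[.25,.63,.25]]), proj("scene",[[0,0,0],[.25,.63,.25]]))
for nm,uv,z in [("stage",(294,211),.077),("turq",(326,202),.016),("sleeve",(353,215),.016),("kap",(384,190),.016),("wafer",(390,216),.013),("ring",(180,211),.016)]:
    print(nm,plane("top",[uv],z).round(3))
a=cv2.imread("pics/top0.png")[170:250,160:420]; cv2.imwrite("pics/top0z.png",cv2.resize(a,None,fx=3,fy=3,interpolation=cv2.INTER_CUBIC))
a=cv2.imread("pics/scene0.png")[160:280,180:400]; cv2.imwrite("pics/scene0z.png",cv2.resize(a,None,fx=3.5,fy=3.5,interpolation=cv2.INTER_CUBIC))
E
```

```text
[[246.74704859 353.57325077]
 [ -8.90191114 281.76963535]] [[167.5798029  289.29113775]
 [ 62.68663884 133.6501156 ]]
stage [[ 0.43  -0.155  0.077]]
turq [[ 0.464 -0.265  0.016]]
sleeve [[ 0.419 -0.35   0.016]]
kap [[ 0.498 -0.456  0.016]]
wafer [[ 0.413 -0.471  0.013]]
ring [[0.446 0.205 0.016]]
```

View pics/top0z.png

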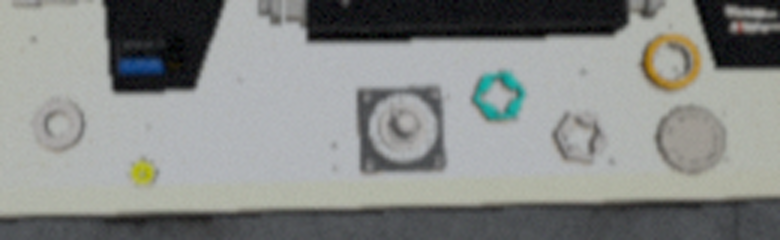

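View pics/scene0z.png

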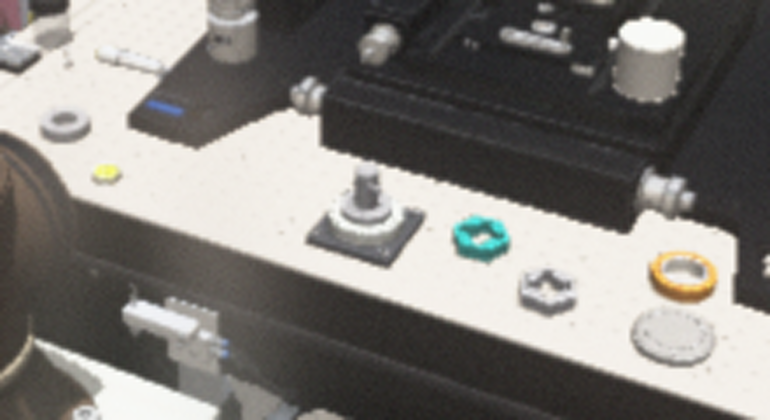

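```bash
cat >> h.py <<'E'
def pose():
    s=manip.observe(); return np.array(s["tcp_pos"]),R.from_rotvec(s["tool_rot"]).as_matrix(),s
def need(target):
    p,M,s=pose(); return (M.T@(np.array(target)-p)*1000).round(1)
def stat():
    p,M,s=pose(); print("t",s["time"],"p",p.round(4),"yawz",np.degrees(np.arctan2(M[1,2],M[0,2])).round(2),"x",M[:,0].round(3),"F",np.round(s["ft_force"],2),"T",np.round(s["torque"],3),"w",round(s["width"],3),"q",np.round(s["qpos"],3))
E
python3 - <<'E'
from h import *
stat(); p,M,s=pose(); print(M.round(3))
print(need([.45,.1,.245]))
print((M.T@(np.array([.41,-.32,.2])-[.45,.1,.245])*1000).round(1))
E
```

```text
t 0.15 p [0.2508 0.6263 0.2449] yawz -111.82 x [-0.    -0.001 -1.   ] F [-0.09  0.1   0.57] T [0.005 0.025 0.031] w 1.001 q [ 1.478  0.359  0.011 -0.    -1.224 -0.288]
[[-0.     0.928 -0.372]
 [-0.001 -0.372 -0.928]
 [-1.     0.     0.001]]
[4.000e-01 3.806e+02 4.146e+02]
[ 45.5 119.  404.7]
```

```bash
python3 -m handwheel '[[0,0,38,41.5,0,0,0],[0,0,38,41.5,0,0,0],[0,0,38,41.5,0,0,0],[0,0,38,41.5,0,0,0],[0,0,38,41.5,0,0,0],[0,0,38,41.5,0,0,0],[0,0,38,41.5,0,0,0],[0,0,38,41.5,0,0,0],[0,0,38,41.5,0,0,0],[0,0,38,41.5,0,0,0]]'
python3 -c "
from h import *
stat();print(need([.41,-.32,.2]))
cv2.imwrite('pics/w1.png',grab_frame('wrist')[:,:,::-1])"
```

```text
time: 1.4
tcp_pos: [0.4496, 0.0984, 0.2458]
tool_rot: [1.484, 1.005, -1.483]
ft_force: [0.7, -0.5, -0.4]
width: 1.004
t 1.4 p [0.4496 0.0984 0.2458] yawz -111.79 x [ 0.  0. -1.] F [ 0.71 -0.47 -0.37] T [ 0.075 -0.156  0.09 ] w 1.004 q [ 0.645 -0.004 -0.439 -0.    -1.135  0.545]
[ 45.6 118.5 403.2]
```

View pics/w1.png

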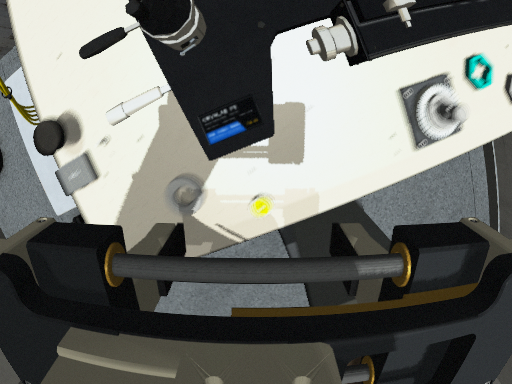

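```bash
python3 -c "
from h import *
print(need([.41,-.24,.24]))"
python3 -m handwheel '[[0,0,11,41,0,0,0],[0,0,11,41,0,0,0],[0,0,11,41,0,0,0],[0,0,11,41,0,0,0],[0,0,11,41,0,0,0],[0,0,11,41,0,0,0],[0,0,11,41,0,0,0],[0,0,11,41,0,0,0],[0,0,0,0,0,0,0]]'
python3 -c "
from h import *
stat()
c=calibration('wrist');np.save('c2.npy',c,allow_pickle=True)
cv2.imwrite('pics/w2.png',grab_frame('wrist')[:,:,::-1])"
```

```text
[  6.   87.2 324.7]
time: 2.58
tcp_pos: [0.4084, -0.239, 0.2451]
tool_rot: [1.486, 1.003, -1.488]
ft_force: [-1.3, 0.4, -0.5]
width: 1.002
t 2.575 p [ 0.4084 -0.239   0.2451] yawz -112.03 x [-0.001  0.    -1.   ] F [-1.27  0.45 -0.45] T [-0.004  0.033  0.01 ] w 1.002 q [-0.112  0.022 -0.415  0.    -1.135  1.298]
```

View pics/w2.png

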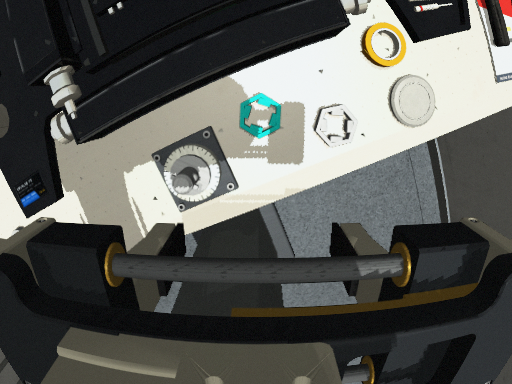

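```bash
python3 -c "
from h import *
c=np.load('c2.npy',allow_pickle=True).item()
for nm,uv,z in [('sleeve',(336,125),.016),('shaft',(183,184),.077),('foot',(195,168),.01),('turq',(261,116),.016)]: print(nm,plane('wrist',[uv],z,c).round(4))
a=cv2.imread('pics/w2.png')
cv2.imwrite('pics/w2s.png',cv2.resize(a[90:160,300:375],None,fx=8,fy=8,interpolation=cv2.INTER_CUBIC))
cv2.imwrite('pics/w2t.png',cv2.resize(a[120:215,145:245],None,fx=6,fy=6,interpolation=cv2.INTER_CUBIC))"
```

```text
sleeve [[ 0.4172 -0.3508  0.016 ]]
shaft [[ 0.4291 -0.1602  0.077 ]]
foot [[ 0.4317 -0.1613  0.01  ]]
turq [[ 0.4614 -0.2663  0.016 ]]
```

View pics/w2s.png

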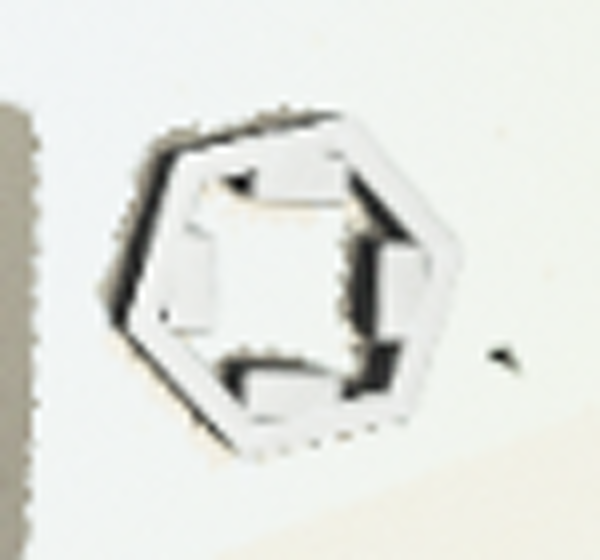

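View pics/w2t.png

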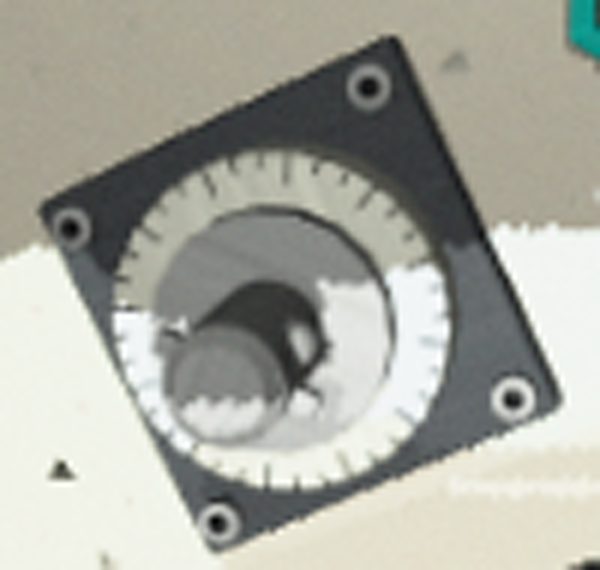

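```bash
python3 -c "
from h import *
c=np.load('c2.npy',allow_pickle=True).item()
h=(np.array([(178,152),(340,117),(460,258),(408,418),(243,455),(122,325)])+.5)/8-.5+[300,90]
P=plane('wrist',h,.016,c)[:,:2]; print(P.round(4),P.mean(0).round(4))
d=np.roll(P,-1,0)-P; print(np.hypot(*d.T).round(4),(np.degrees(np.arctan2(d[:,1],d[:,0]))%60).round(1))
print([np.linalg.norm(P[i]-P[i+3]).round(4) for i in range(3)])
f=(np.array([(42,208),(395,38),(560,400),(218,550)])+.5)/6-.5+[145,120]
F=plane('wrist',f,.01,c)[:,:2]; print(F.round(4),F.mean(0).round(4))
d=np.roll(F,-1,0)-F; print(np.hypot(*d.T).round(4),(np.degrees(np.arctan2(d[:,1],d[:,0]))%90).round(1))
# top check
t=(np.array([(359,90),(440,87),(446,168),(363,172)])+.5)/3-.5+[160,170]; T=plane('top',t,.01)[:,:2];print('top',T.mean(0).round(4))
"
```

```text
[[ 0.443  -0.3406]
 [ 0.4395 -0.3675]
 [ 0.4116 -0.379 ]
 [ 0.39   -0.3622]
 [ 0.394  -0.3341]
 [ 0.4205 -0.3227]] [ 0.4164 -0.351 ]
[0.0271 0.0302 0.0274 0.0283 0.0289 0.0288] [22.4 22.4 22.  21.9 23.3 21.4]
[np.float64(0.0573), np.float64(0.0564), np.float64(0.057)]
[[ 0.4721 -0.1137]
 [ 0.474  -0.2025]
 [ 0.3875 -0.2041]
 [ 0.3842 -0.1164]] [ 0.4295 -0.1592]
[0.0888 0.0865 0.0877 0.0879] [1.2 1.  2.2 1.7]
top [ 0.432  -0.1599]
```

```bash
python3 -c "
from h import *
c=np.load('c2.npy',allow_pickle=True).item()
C=np.array([.4305,-.1595])
z=lambda P:((proj('wrist',P,c)-[145,120]+.5)*6-.5).round(0)
print('top',z([[*C,.077]]))
for a in range(0,360,15):
    u=np.array([np.cos(np.radians(a)),np.sin(np.radians(a))])
    print(a,z([[*(C+.017*u),.063],[*(C+.0145*u),.0555],[*(C+.009*u),.077]]).tolist())
"
```

```text
top [[224. 381.]]
0 [[204.0, 281.0], [219.0, 284.0], [203.0, 337.0]]
15 [[185.0, 293.0], [203.0, 294.0], [193.0, 344.0]]
30 [[171.0, 309.0], [191.0, 307.0], [185.0, 352.0]]
45 [[161.0, 328.0], [183.0, 324.0], [179.0, 363.0]]
60 [[157.0, 350.0], [179.0, 342.0], [177.0, 375.0]]
75 [[158.0, 372.0], [180.0, 361.0], [178.0, 387.0]]
90 [[165.0, 394.0], [186.0, 379.0], [182.0, 399.0]]
105 [[178.0, 413.0], [197.0, 395.0], [189.0, 410.0]]
120 [[194.0, 429.0], [210.0, 408.0], [198.0, 418.0]]
135 [[214.0, 440.0], [227.0, 417.0], [209.0, 425.0]]
150 [[236.0, 446.0], [245.0, 422.0], [221.0, 428.0]]
165 [[258.0, 446.0], [264.0, 422.0], [233.0, 428.0]]
180 [[279.0, 440.0], [281.0, 418.0], [245.0, 425.0]]
195 [[298.0, 430.0], [297.0, 408.0], [255.0, 419.0]]
210 [[313.0, 414.0], [310.0, 395.0], [263.0, 410.0]]
225 [[323.0, 395.0], [318.0, 379.0], [269.0, 400.0]]
240 [[328.0, 373.0], [322.0, 361.0], [271.0, 388.0]]
255 [[327.0, 351.0], [322.0, 342.0], [271.0, 375.0]]
270 [[320.0, 328.0], [316.0, 324.0], [267.0, 363.0]]
285 [[308.0, 309.0], [306.0, 307.0], [260.0, 353.0]]
300 [[291.0, 292.0], [291.0, 294.0], [251.0, 344.0]]
315 [[270.0, 281.0], [275.0, 284.0], [239.0, 337.0]]
330 [[248.0, 275.0], [256.0, 279.0], [227.0, 334.0]]
345 [[225.0, 275.0], [237.0, 279.0], [215.0, 334.0]]
```

```bash
python3 -c "
from h import *
c=calibration('wrist');p,M,s=pose()
print(c['position'],M.T@(np.array(c['position'])-p), M.T@(R.from_rotvec(c['rotation']).as_matrix()@[0,0,-1]))
# want camera in front such that shaft lies on optical axis
print(need([.38,-.16,.17]))
"
```

```text
[ 0.47963456 -0.26747551  0.38507957] [-0.14000225  0.07675419  0.00075418] [ 9.57767964e-01 -2.87542039e-01  3.21789909e-04]
[ 75.2 -55.7 -61.6]
```

```bash
python3 -c "
from h import *
print(need([.389,-.1425,.14]))
"
python3 -m handwheel '[[0,35,-18,-27,0,0,0],[0,35,-18,-27,0,0,0],[0,35,-18,-27,0,0,0],[0,0,0,0,0,0,0]]'
python3 -c "
from h import *
stat()
c=calibration('wrist');np.save('c3.npy',c,allow_pickle=True)
cv2.imwrite('pics/w3.png',grab_frame('wrist')[:,:,::-1])"
```

```text
[105.2 -53.9 -81.2]
time: 3.12
tcp_pos: [0.387, -0.1398, 0.1386]
tool_rot: [1.479, 1.009, -1.485]
ft_force: [0.0, 0.1, 0.9]
width: 0.999
t 3.125 p [ 0.387  -0.1398  0.1386] yawz -111.64 x [-0.004  0.    -1.   ] F [0.05 0.14 0.86] T [-0.056 -0.049  0.022] w 0.999 q [ 1.380e-01  2.400e-02 -6.870e-01 -1.000e-03 -8.640e-01  1.056e+00]
```

View pics/w3.png

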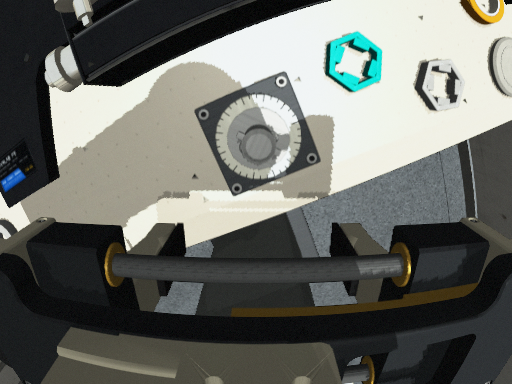

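```bash
python3 -c "
from h import *
c=np.load('c3.npy',allow_pickle=True).item()
a=cv2.imread('pics/w3.png')[65:205,185:325]
a=cv2.resize(a,None,fx=4,fy=4,interpolation=cv2.INTER_CUBIC)
b=cv2.imread('pics/w3.png')[105:180,220:300]
b=cv2.convertScaleAbs(cv2.resize(b,None,fx=7,fy=7,interpolation=cv2.INTER_CUBIC),alpha=1.2)
cv2.imwrite('pics/w3a.png',a);cv2.imwrite('pics/w3b.png',b)
print(proj('wrist',[[.4305,-.1595,.077],[.4305,-.1595,.035]],c))
C=np.array([.4305,-.1595])
z=lambda P:((proj('wrist',P,c)-[220,105]+.5)*7-.5).round(0)
for g in range(0,360,30):
    u=np.array([np.cos(np.radians(g)),np.sin(np.radians(g))])
    print(g,z([[*(C+.017*u),.0655],[*(C+.0145*u),.0555],[*(C+.009*u),.077]]).tolist())
"
```

```text
[[259.41608874 144.30825294]
 [258.98934695 136.90589865]]
0 [[217.0, 109.0], [227.0, 125.0], [245.0, 193.0]]
30 [[148.0, 161.0], [171.0, 166.0], [206.0, 221.0]]
60 [[114.0, 239.0], [144.0, 230.0], [187.0, 265.0]]
90 [[125.0, 322.0], [152.0, 298.0], [193.0, 312.0]]
120 [[176.0, 389.0], [194.0, 353.0], [222.0, 349.0]]
150 [[254.0, 421.0], [258.0, 380.0], [265.0, 368.0]]
180 [[338.0, 412.0], [326.0, 372.0], [313.0, 362.0]]
210 [[406.0, 363.0], [382.0, 332.0], [351.0, 335.0]]
240 [[441.0, 286.0], [410.0, 269.0], [370.0, 292.0]]
270 [[432.0, 203.0], [403.0, 201.0], [365.0, 245.0]]
300 [[382.0, 134.0], [362.0, 145.0], [337.0, 207.0]]
330 [[303.0, 99.0], [297.0, 117.0], [293.0, 188.0]]
```

View pics/w3a.png

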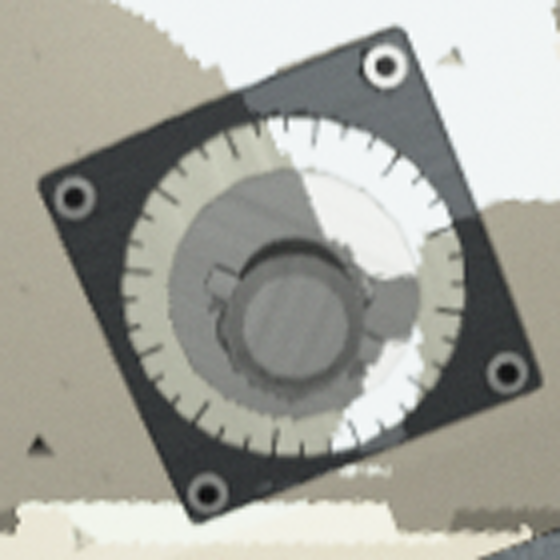

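View pics/w3b.png

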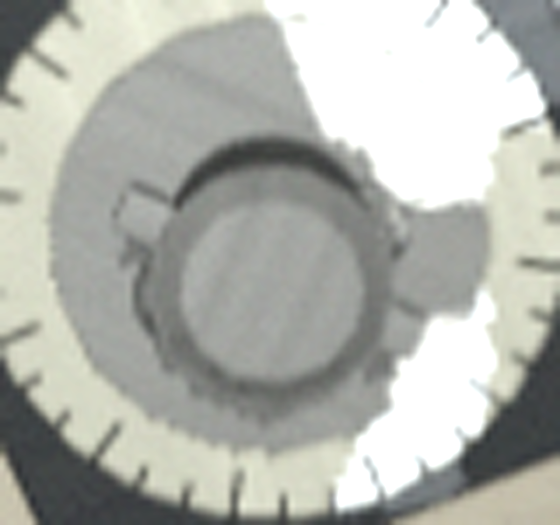

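```bash
python3 -c "
from h import *
c=np.load('c3.npy',allow_pickle=True).item()
w=lambda q,z:plane('wrist',(np.array(q)+.5)/7-.5+[220,105],z,c)[:,:2]
print('shaft top',w([(272,289)],.077))
for l in [[(135,183),(178,205)],[(395,298),(430,320)],[(135,183),(412,309)]]:
    P=w(l,.0655);d=P[0]-P[1];print(P.round(4).tolist(),np.degrees(np.arctan2(d[1],d[0])))
T=w([(126,203)],.0655)[0];S=w([(272,289)],.077)[0];d=T-S;print(np.hypot(*d),np.degrees(np.arctan2(d[1],d[0])))
f=(np.array([(42,184),(402,30),(540,382),(196,520)])+.5)/4-.5+[185,65]
F=plane('wrist',f,.01,c)[:,:2]; print(F.mean(0).round(4))
h=np.array([(420,64),(451,58),(465,81),(456,105),(427,111),(417,88)]);
"
```

```text
shaft top [[ 0.42975039 -0.15847982]]
[[0.4436, -0.1489], [0.4398, -0.1522]] 40.66297428073768
[[0.4226, -0.1694], [0.4191, -0.1719]] 36.41534757107173
[[0.4436, -0.1489], [0.4209, -0.1706]] 43.680902861567084
0.016573094346787436 42.42793209036998
[ 0.4297 -0.1588]
```

```bash
python3 -c "
from h import *
print(need([.4165,-.351,.12]))
"
python3 -m handwheel '[[0.25,-10,0,0,0.14,0,0],[0.25,0,0,0,0.143,0,0]]'
python3 -c "
from h import *
stat();print(need([.4165,-.351,.12]))
"
```

```text
[ 20.1 103.5 185.4]
time: 3.42
tcp_pos: [0.3908, -0.1417, 0.1523]
tool_rot: [1.684, 0.814, -1.679]
ft_force: [-0.0, -0.5, -0.6]
width: 0.831
t 3.425 p [ 0.3908 -0.1417  0.1523] yawz -128.25 x [ 0.003 -0.    -1.   ] F [-0.03 -0.55 -0.65] T [-0.03   0.048 -0.042] w 0.831 q [ 0.132  0.008 -0.665  0.001 -0.894  0.771]
[ 32.4 149.7 148.5]
```

```bash
python3 -m handwheel '[[0.25,0,37.5,37,0,0,0],[0.25,0,37.5,37,0,0,0],[0.25,10,37.5,37,0,0,0],[0.25,20,37.5,37,0,0,0],[0.25,0,0,0,0,0,0],[0.25,0,0,0,0,0,0]]'
python3 -c "
from h import *
stat();print(need([.4165,-.351,.022]))
c=calibration('wrist');np.save('c4.npy',c,allow_pickle=True)
cv2.imwrite('pics/w4.png',grab_frame('wrist')[:,:,::-1]); stat()
print(proj('wrist',[[.4165,-.351,.016]],c))"
```

```text
time: 4.18
tcp_pos: [0.4163, -0.3513, 0.1209]
tool_rot: [1.68, 0.817, -1.68]
ft_force: [-0.4, 0.4, 0.6]
width: 0.75
t 4.175 p [ 0.4163 -0.3513  0.1209] yawz -128.09 x [ 0. -0. -1.] F [-0.43  0.37  0.55] T [ 0.045 -0.018 -0.075] w 0.75 q [-0.341  0.262 -0.441  0.    -0.867  1.247]
[98.9  0.  -0.4]
t 4.225 p [ 0.4165 -0.3507  0.1213] yawz -128.03 x [ 0.001 -0.    -1.   ] F [-0.33  0.73  0.34] T [ 0.064 -0.011 -0.036] w 0.749 q [-0.34   0.261 -0.441  0.    -0.867  1.247]
[[255.63929961 192.74786833]]
```

View pics/w4.png

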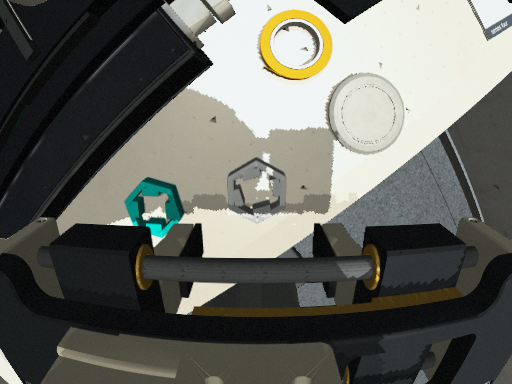

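```bash
python3 -c "
from h import *
b=cv2.imread('pics/w4.png')[150:230,215:300]
cv2.imwrite('pics/w4b.png',cv2.resize(b,None,fx=7,fy=7,interpolation=cv2.INTER_CUBIC))"
```

```text
(no output)
```

View pics/w4b.png

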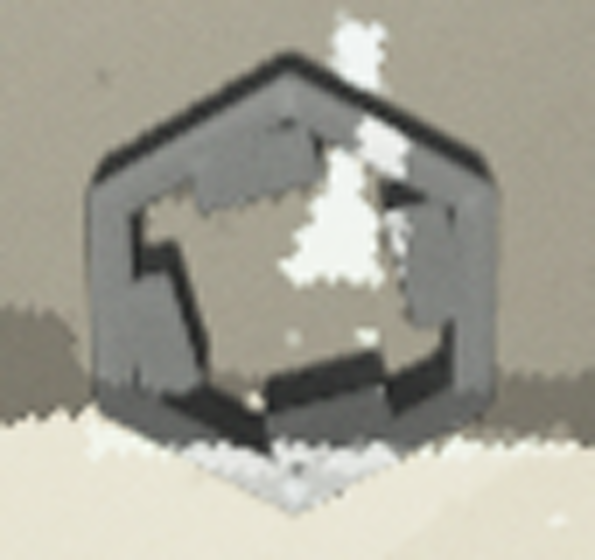

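```bash
python3 -m handwheel '[[0.25,40,0.8,0.8,0,0,0],[0.25,40,0,0,0,0,0],[0.25,19,0,0,0,0,0],[0.25,0,0,0,0,0,0],[0.25,0,0,0,0,0,0]]'
python3 -c "
from h import *
stat()"
python3 -m handwheel '[[0.6,0,0,0,0,0,0],[0.6,0,0,0,0,0,0],[0.6,0,0,0,0,0,0],[0.6,0,0,0,0,0,0]]' 40
python3 -c "
from h import *
stat()"
```

```text
time: 4.85
tcp_pos: [0.4173, -0.3516, 0.023]
tool_rot: [1.679, 0.818, -1.677]
ft_force: [0.9, 0.4, 0.5]
width: 0.752
t 4.85 p [ 0.4173 -0.3516  0.023 ] yawz -127.96 x [ 0.002 -0.001 -1.   ] F [0.89 0.41 0.46] T [ 0.017 -0.036 -0.051] w 0.752 q [-0.341  0.397 -0.532  0.    -0.639  1.249]
time: 5.35
tcp_pos: [0.4168, -0.3521, 0.0224]
tool_rot: [1.679, 0.818, -1.678]
ft_force: [-0.2, 2.9, 7.1]
width: 0.563
t 5.35 p [ 0.4168 -0.3521  0.0224] yawz -128.02 x [ 0.001 -0.    -1.   ] F [-0.15  2.91  7.07] T [1.044 0.06  0.031] w 0.563 q [-0.342  0.398 -0.532  0.    -0.639  1.249]
```

```bash
python3 -m handwheel '[[0.6,-40,0,0,0,0,0],[0.6,-40,0,0,0,0,0],[0.6,-40,0,0,-0.175,0,0],[0.6,0,0,0,-0.174,0,0],[0.6,0,0,0,0,0,0],[0.6,0,0,0,0,0,0]]'
python3 -c "
from h import *
stat();print(need([.4297,-.1586,.13]))
c=calibration('wrist');np.save('c5.npy',c,allow_pickle=True)
cv2.imwrite('pics/w5.png',grab_frame('wrist')[:,:,::-1])"
```

```text
time: 6.1
tcp_pos: [0.4157, -0.3517, 0.1408]
tool_rot: [1.44, 1.043, -1.441]
ft_force: [0.2, -0.5, -2.0]
width: 0.564
t 6.1 p [ 0.4157 -0.3517  0.1408] yawz -108.27 x [-0.001  0.001 -1.   ] F [ 0.25 -0.47 -2.04] T [-0.023  0.044  0.036] w 0.564 q [-0.342  0.24  -0.417 -0.    -0.915  1.594]
[  10.9  -47.2 -187.8]
```

View pics/w5.png

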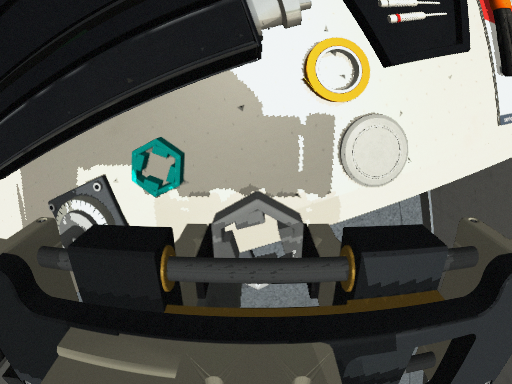

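```bash
python3 -c "
from h import *
c=np.load('c5.npy',allow_pickle=True).item()
p,M,s=pose()
print(proj('wrist',[p+M@np.array(v)/1000 for v in [(6,28.9,0),(22,28.9,0),(6,14.4,25),(6,14.4,-25),(6,27.9,0)]],c))
b=cv2.imread('pics/w5.png')[180:300,195:325]
cv2.imwrite('pics/w5b.png',cv2.resize(b,None,fx=5,fy=5,interpolation=cv2.INTER_CUBIC))"
```

```text
[[255.89465931 196.03247758]
 [256.02463814 187.2880215 ]
 [302.51083553 221.6180124 ]
 [209.44280998 221.60133778]
 [255.8978327  197.86813524]]
```

View pics/w5b.png

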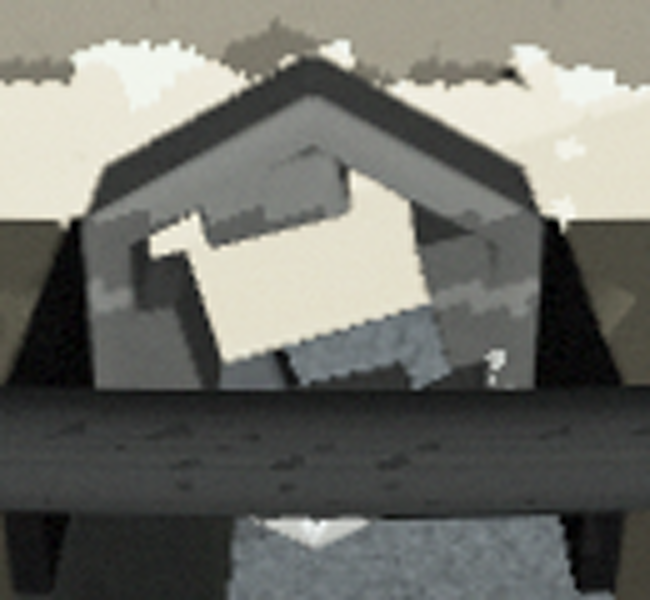

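```bash
python3 -m handwheel '[[0.6,0,-9,-37.5,0,0,0],[0.6,0,-9,-37.5,0,0,0],[0.6,0,-9,-37.5,0,0,0],[0.6,0,-9,-37.5,0,0,0],[0.6,0,-10,-37.5,0,0,0],[0.6,0,0,0,0,0,0],[0.6,0,0,0,0,0,0]]'
python3 -c "
from h import *
stat();print(need([.4297,-.1586,.13]))
c=calibration('wrist');np.save('c6.npy',c,allow_pickle=True)
for n in ['wrist','top','scene']: cv2.imwrite(f'pics/{n}6.png',grab_frame(n)[:,:,::-1])
print(proj('top',[[.4297,-.1586,.077]]),proj('scene',[[.4297,-.1586,.077]]))
stat()
a=cv2.imread('pics/scene6.png')[150:270,210:360]; cv2.imwrite('pics/scene6z.png',cv2.resize(a,None,fx=5,fy=5,interpolation=cv2.INTER_CUBIC))
b=cv2.imread('pics/wrist6.png')[170:300,190:330]
cv2.imwrite('pics/w6b.png',cv2.resize(b,None,fx=4.5,fy=4.5,interpolation=cv2.INTER_CUBIC))
"
```

```text
time: 7.02
tcp_pos: [0.4305, -0.1594, 0.1413]
tool_rot: [1.437, 1.044, -1.438]
ft_force: [-0.6, -0.2, -2.3]
width: 0.565
t 7.025 p [ 0.4305 -0.1594  0.1413] yawz -108.06 x [-0.001 -0.    -1.   ] F [-0.6  -0.24 -2.28] T [-0.029  0.02  -0.037] w 0.565 q [ 0.076  0.102 -0.593  0.    -0.876  1.179]
[11.3 -1.  -0.5]
[[295.21281218 211.05366226]] [[284.00079345 207.26869419]]
t 7.175 p [ 0.4304 -0.1601  0.1413] yawz -108.13 x [-0.001 -0.    -1.   ] F [ 0.14  0.09 -1.39] T [-0.006 -0.01   0.004] w 0.56 q [ 0.075  0.102 -0.593  0.    -0.876  1.179]
```

View pics/scene6z.png

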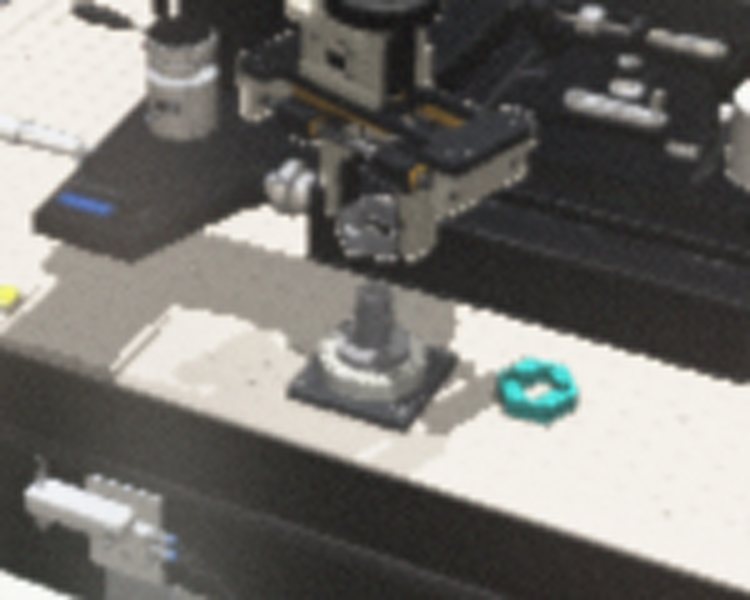

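View pics/w6b.png

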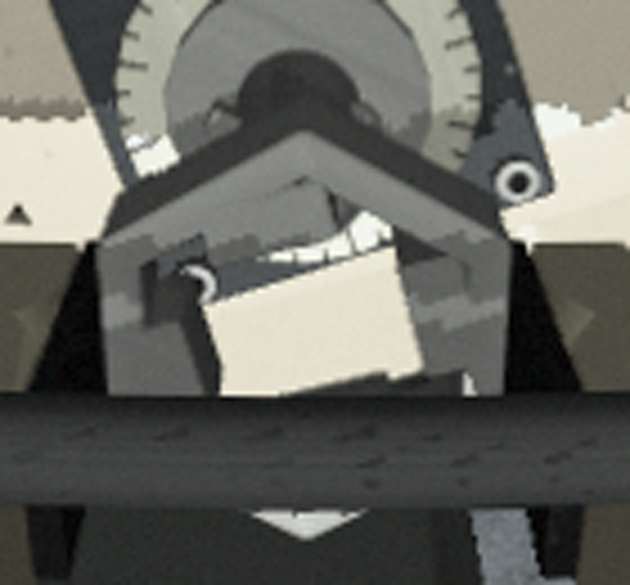

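```bash
python3 -c "
from h import *
c=np.load('c6.npy',allow_pickle=True).item()
p,M,s=pose()
q=proj('wrist',[p+M@np.array(v)/1000 for v in [(6,28.9,0),(22,28.9,0),(6,14.4,25),(6,14.4,-25),(22,14.4,-25),(6,-28.9,0),(22,-28.9,0)]],c)
print(((q-[190,170]+.5)*4.5-.5).round(0))
cs=calibration('scene')
q=proj('scene',[p+M@np.array(v)/1000 for v in [(6,28.9,0),(22,28.9,0),(6,-28.9,0),(22,-28.9,0),(6,-14.4,25),(22,-14.4,25),(6,-14.4,-25),(22,-14.4,-25),(19,0,40)]])
print(((q-[210,150]+.5)*5-.5).round(0))
a=cv2.imread('pics/scene6.png')[178:220,255:310]; cv2.imwrite('pics/scene6zz.png',cv2.resize(a,None,fx=12,fy=12,interpolation=cv2.INTER_CUBIC))
"
```

```text
[[305. 119.]
 [305.  79.]
 [514. 234.]
 [ 95. 234.]
 [113. 186.]
 [304. 534.]
 [304. 469.]]
[[407. 198.]
 [406. 219.]
 [345. 231.]
 [345. 252.]
 [388. 238.]
 [388. 258.]
 [334. 208.]
 [333. 229.]
 [420. 255.]]
```

View pics/scene6zz.png

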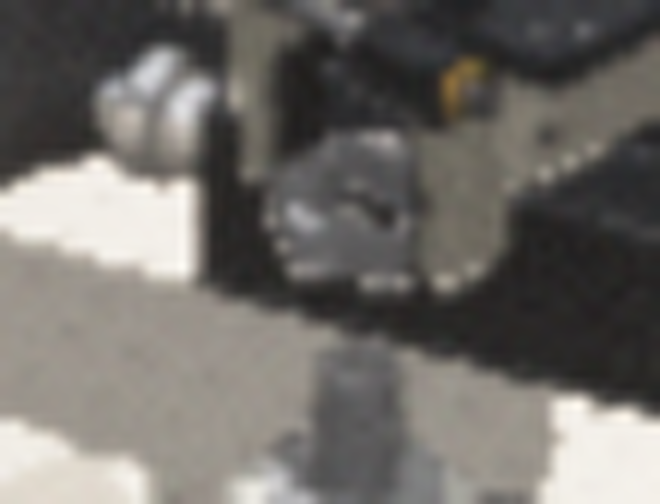

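```bash
python3 -m handwheel '[[0.6,20,0,0,0,0,0],[0.6,18,0,0,0,0,0],[0.6,0,0,0,0,0,0]]'
python3 -c "
from h import *
stat()
for n in ['wrist','scene']: cv2.imwrite(f'pics/{n}7.png',grab_frame(n)[:,:,::-1])
a=cv2.imread('pics/scene7.png')[178:240,250:330]; cv2.imwrite('pics/scene7z.png',cv2.resize(a,None,fx=9,fy=9,interpolation=cv2.INTER_CUBIC))
b=cv2.imread('pics/wrist7.png')[170:300,190:330]
cv2.imwrite('pics/w7b.png',cv2.resize(b,None,fx=4.5,fy=4.5,interpolation=cv2.INTER_CUBIC))
"
```

```text
time: 7.55
tcp_pos: [0.4294, -0.1601, 0.1024]
tool_rot: [1.437, 1.044, -1.441]
ft_force: [-0.7, 0.0, -1.4]
width: 0.565
t 7.55 p [ 0.4294 -0.1601  0.1024] yawz -108.14 x [-0.003 -0.    -1.   ] F [-0.67  0.01 -1.39] T [-0.046  0.003 -0.033] w 0.565 q [ 0.075  0.156 -0.641 -0.    -0.777  1.18 ]
```

View pics/scene7z.png

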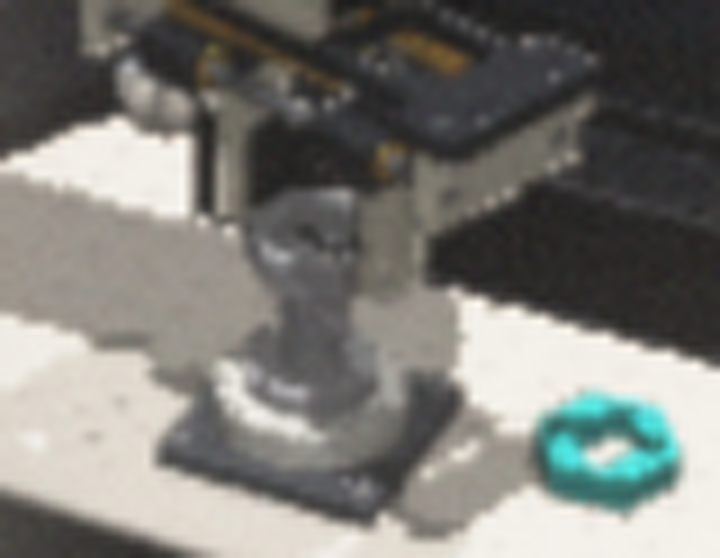

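View pics/w7b.png

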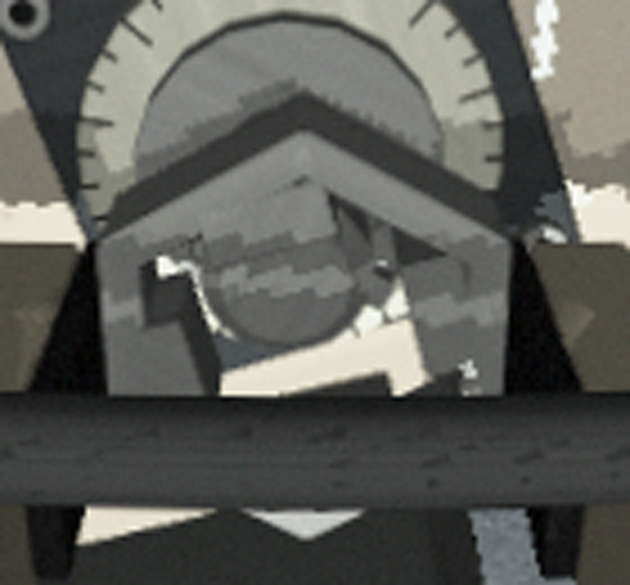

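```bash
python3 -c "
from h import *
c=calibration('wrist')
p,M,s=pose()
z=lambda P:((proj('wrist',P,c)-[190,170]+.5)*4.5-.5).round(0).tolist()
print('front top/bot, rear bot, centre bot',z([p+M@np.array(v)/1000 for v in [(6,28.9,0),(22,28.9,0),(22,-28.9,0),(22,0,0),(22,2,0),(22,0,2)]]))
C=np.array([.4297,-.1586,.074])
print('shaft c, bottom, left,right',z([C+M@np.array(v)/1000 for v in [(0,0,0),(0,-12,0),(0,0,-12),(0,0,12)]]))
C[2]=.077;print('top',z([C+M@np.array(v)/1000 for v in [(0,0,0),(0,-9,0),(0,0,-9),(0,0,9)]]))
"
```

```text
front top/bot, rear bot, centre bot [[298.0, 120.0], [299.0, 80.0], [299.0, 469.0], [299.0, 288.0], [299.0, 274.0], [314.0, 288.0]]
shaft c, bottom, left,right [[292.0, 273.0], [293.0, 349.0], [206.0, 273.0], [378.0, 273.0]]
top [[292.0, 282.0], [292.0, 340.0], [227.0, 282.0], [358.0, 282.0]]
```

```bash
python3 -c "
from h import *
b=cv2.imread('pics/wrist7.png')[205:262,212:302]
cv2.imwrite('pics/w7c.png',cv2.convertScaleAbs(cv2.resize(b,None,fx=8,fy=8,interpolation=cv2.INTER_CUBIC),alpha=1.5))
"
```

```text
(no output)
```

View pics/w7c.png

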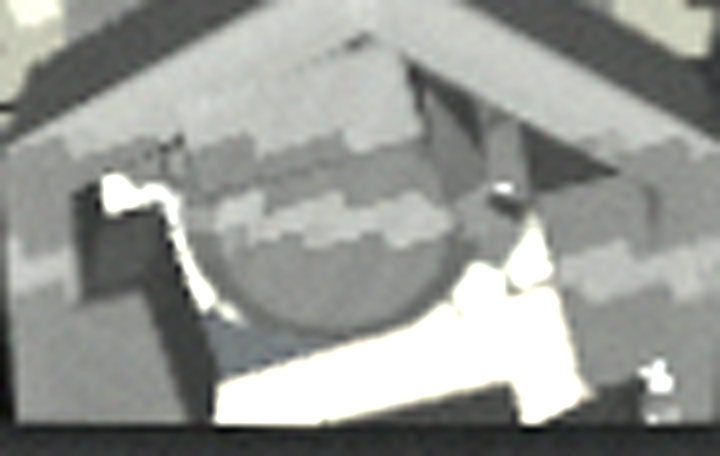

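```bash
python3 -m handwheel '[[0.6,0,1.5,-2,0,0,0],[0.6,2,0,0,0,0,0],[0.6,2,0,0,0,0,0],[0.6,2,0,0,0,0,0]]'
python3 -c "
from h import *
stat()
cv2.imwrite('pics/wrist8.png',grab_frame('wrist')[:,:,::-1])
b=cv2.imread('pics/wrist8.png')[170:300,190:330]
cv2.imwrite('pics/w8b.png',cv2.resize(b,None,fx=4.5,fy=4.5,interpolation=cv2.INTER_CUBIC))
"
```

```text
time: 8.15
tcp_pos: [0.4326, -0.1579, 0.0975]
tool_rot: [1.437, 1.043, -1.437]
ft_force: [-1.0, -0.3, -2.1]
width: 0.569
t 8.15 p [ 0.4326 -0.1579  0.0975] yawz -108.03 x [ 0.  0. -1.] F [-1.   -0.25 -2.06] T [ 0.017 -0.034 -0.038] w 0.569 q [ 0.08   0.165 -0.645 -0.    -0.761  1.177]
```

View pics/w8b.png

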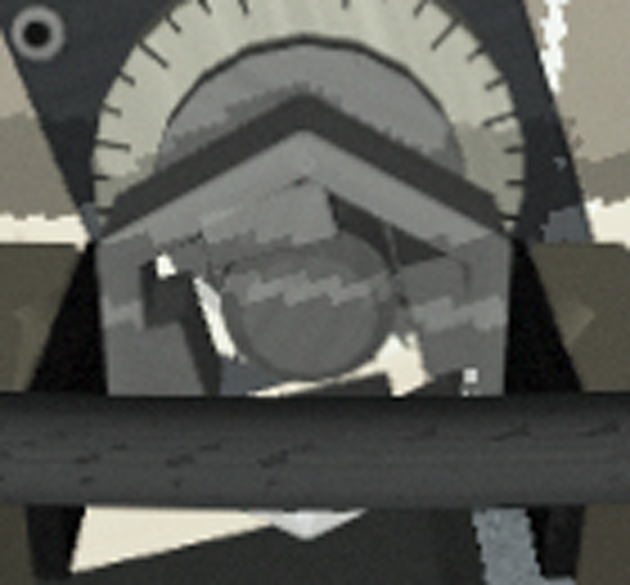

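```bash
python3 -m handwheel '[[0.6,2,0,0,0,0,0],[0.6,2,0,0,0,0,0],[0.6,0,0,0,0,0,0]]'; python3 -m handwheel '[[0.6,2,0,0,0,0,0],[0.6,1,0,0,0,0,0],[0.6,0,0,0,0,0,0]]'
python3 -c "
from h import *
stat()"
```

```text
time: 8.57
tcp_pos: [0.432, -0.158, 0.0931]
tool_rot: [1.437, 1.044, -1.438]
ft_force: [-1.6, -0.1, -2.2]
width: 0.567
time: 8.95
tcp_pos: [0.4321, -0.158, 0.0902]
tool_rot: [1.437, 1.044, -1.438]
ft_force: [-2.3, -0.8, -2.2]
width: 0.569
t 8.95 p [ 0.4321 -0.158   0.0902] yawz -108.05 x [-0.001  0.    -1.   ] F [-2.35 -0.85 -2.24] T [-0.043  1.131  0.026] w 0.569 q [ 0.079  0.176 -0.653 -0.    -0.743  1.177]
```

```bash
python3 -m handwheel '[[0.6,1,-0.7,0,0,0,0],[0.6,1,0,0,0,0,0],[0.6,0,0,0,0,0,0]]'; python3 -m handwheel '[[0.6,1,0,0,0,0,0],[0.6,1,0,0,0,0,0],[0.6,0,0,0,0,0,0]]'
python3 -c "
from h import *
stat()"
```

```text
time: 9.32
tcp_pos: [0.432, -0.1577, 0.0885]
tool_rot: [1.437, 1.043, -1.437]
ft_force: [-2.8, 0.2, -1.7]
width: 0.567
time: 9.7
tcp_pos: [0.432, -0.1577, 0.0865]
tool_rot: [1.437, 1.044, -1.437]
ft_force: [-3.1, -0.4, -2.5]
width: 0.567
t 9.7 p [ 0.432  -0.1577  0.0865] yawz -108.04 x [-0.  0. -1.] F [-3.07 -0.39 -2.5 ] T [-0.031  0.866  0.016] w 0.567 q [ 0.08   0.181 -0.658 -0.    -0.731  1.176]
```

```bash
python3 -m handwheel '[[0.6,0,-1,0,0,0,0],[0.6,1.5,0,0,0,0,0],[0.6,0,0,0,0,0,0]]'; python3 -m handwheel '[[0.6,1.5,0,0,0,0,0],[0.6,0,0,0,0,0,0]]'
python3 -c "
from h import *
stat()"
```

```text
time: 10.07
tcp_pos: [0.4315, -0.1574, 0.0851]
tool_rot: [1.438, 1.043, -1.436]
ft_force: [0.4, 0.7, -2.2]
width: 0.568
time: 10.32
tcp_pos: [0.4311, -0.1574, 0.0835]
tool_rot: [1.437, 1.044, -1.437]
ft_force: [-0.6, 0.2, -1.5]
width: 0.568
t 10.325 p [ 0.4311 -0.1574  0.0835] yawz -108.03 x [ 0.  0. -1.] F [-0.57  0.16 -1.5 ] T [-0.014  0.016  0.027] w 0.568 q [ 0.081  0.184 -0.664 -0.    -0.723  1.175]
```

Lateral force is gone and the underside is at about 61 mm, past the key top with no resistance. Continuing to the balls.

```bash
python3 -m handwheel '[[0.6,1,0,0,0,0,0],[0.6,1,0,0,0,0,0],[0.6,0,0,0,0,0,0]]' 60; python3 -m handwheel '[[0.6,1,0,0,0,0,0],[0.6,0,0,0,0,0,0]]'
python3 -c "
from h import *
stat()"; python3 -m handwheel '[[0.6,1,0,0,0,0,0],[0.6,0,0,0,0,0,0]]'
python3 -c "
from h import *
stat()"
```

```text
time: 10.7
tcp_pos: [0.431, -0.1575, 0.0815]
tool_rot: [1.437, 1.043, -1.437]
ft_force: [-0.1, -0.7, -1.6]
width: 0.564
time: 10.95
tcp_pos: [0.4313, -0.1575, 0.0807]
tool_rot: [1.437, 1.043, -1.437]
ft_force: [0.3, -2.7, -0.1]
width: 0.562
t 10.95 p [ 0.4313 -0.1575  0.0807] yawz -108.02 x [ 0. -0. -1.] F [ 0.3  -2.67 -0.08] T [-0.688  0.002  0.097] w 0.562 q [ 0.081  0.189 -0.667  0.    -0.715  1.175]
time: 11.2
tcp_pos: [0.4316, -0.1576, 0.0801]
tool_rot: [1.437, 1.043, -1.436]
ft_force: [-0.9, -1.7, 4.5]
width: 0.562
t 11.2 p [ 0.4316 -0.1576  0.0801] yawz -108.01 x [ 0.001 -0.    -1.   ] F [-0.87 -1.68  4.53] T [-0.706  0.216 -0.027] w 0.562 q [ 8.100e-02  1.900e-01 -6.670e-01  1.000e-03 -7.120e-01  1.175e+00]
```

```bash
python3 -m handwheel '[[0.6,1.5,0,0.6,0,0,0],[0.6,0,0,0,0,0,0]]'; python3 -m handwheel '[[0.6,1.5,0,0,0,0,0],[0.6,0,0,0,0,0,0]]';python3 -m handwheel '[[0.6,1.5,0,0,0,0,0],[0.6,0,0,0,0,0,0]]'
python3 -c "
from h import *
stat()"
```

```text
time: 11.45
tcp_pos: [0.4317, -0.158, 0.0787]
tool_rot: [1.438, 1.043, -1.435]
ft_force: [-0.5, 0.1, 5.5]
width: 0.565
time: 11.7
tcp_pos: [0.4314, -0.1579, 0.0767]
tool_rot: [1.438, 1.043, -1.436]
ft_force: [2.0, -0.0, -0.4]
width: 0.564
time: 11.95
tcp_pos: [0.4307, -0.1579, 0.0748]
tool_rot: [1.437, 1.044, -1.438]
ft_force: [2.0, 0.9, -2.7]
width: 0.564
t 11.95 p [ 0.4307 -0.1579  0.0748] yawz -108.04 x [-0.  0. -1.] F [ 2.03  0.91 -2.71] T [ 0.047 -0.625  0.027] w 0.564 q [ 0.08   0.198 -0.673 -0.    -0.7    1.176]
```

```bash
python3 -m handwheel '[[0.6,3,0.4,0,0,0,0],[0.6,3,0,0,0,0,0],[0.6,0,0,0,0,0,0]]'; python3 -m handwheel '[[0.6,3,0,0,0,0,0],[0.6,3,0,0,0,0,0],[0.6,0,0,0,0,0,0]]';python3 -m handwheel '[[0.6,2,0,0,0,0,0],[0.6,0,0,0,0,0,0]]'
python3 -c "
from h import *
stat()"
```

```text
time: 12.32
tcp_pos: [0.4308, -0.1581, 0.0686]
tool_rot: [1.437, 1.044, -1.438]
ft_force: [-0.0, 1.3, -2.3]
width: 0.564
time: 12.7
tcp_pos: [0.4308, -0.1581, 0.0624]
tool_rot: [1.437, 1.044, -1.438]
ft_force: [-0.0, 0.4, -3.7]
width: 0.568
time: 12.95
tcp_pos: [0.43, -0.158, 0.0601]
tool_rot: [1.437, 1.045, -1.44]
ft_force: [0.9, 2.3, -13.0]
width: 0.558
t 12.95 p [ 0.43   -0.158   0.0601] yawz -108.08 x [-0.002  0.    -1.   ] F [  0.89   2.29 -13.01] T [ 0.689 -0.118 -0.019] w 0.558 q [ 7.900e-02  2.230e-01 -6.880e-01 -1.000e-03 -6.620e-01  1.177e+00]
```

```bash
python3 -m handwheel '[[0.6,1.2,0,0,0,0,0],[0.6,0,0,0,0,0,0]]'; python3 -m handwheel '[[0.6,1,0,0,0,0,0],[0.6,0,0,0,0,0,0]]';python3 -m handwheel '[[0.6,0.7,0,0,0,0,0],[0.6,0,0,0,0,0,0]]'
python3 -c "
from h import *
stat()"
```

```text
time: 13.2
tcp_pos: [0.4308, -0.1581, 0.0597]
tool_rot: [1.437, 1.044, -1.438]
ft_force: [-0.3, 1.7, -9.3]
width: 0.566
time: 13.45
tcp_pos: [0.4318, -0.1582, 0.0592]
tool_rot: [1.438, 1.043, -1.436]
ft_force: [0.6, 1.3, -5.0]
width: 0.568
time: 13.7
tcp_pos: [0.4317, -0.1582, 0.0585]
tool_rot: [1.437, 1.043, -1.436]
ft_force: [0.4, 0.3, -3.0]
width: 0.563
t 13.7 p [ 0.4317 -0.1582  0.0585] yawz -108.02 x [ 0.001 -0.    -1.   ] F [ 0.44  0.29 -3.04] T [ 0.14  -0.132 -0.062] w 0.563 q [ 0.079  0.226 -0.689  0.    -0.654  1.177]
```

```bash
python3 -m handwheel '[[0.6,0.7,0,0,0,0,0],[0.6,0,0,0,0,0,0]]'; python3 -m handwheel '[[0.6,0.7,0,0,0,0,0],[0.6,0,0,0,0,0,0]]'
python3 -c "
from h import *
stat()
cv2.imwrite('pics/wrist9.png',grab_frame('wrist')[:,:,::-1])
b=cv2.imread('pics/wrist9.png')[170:300,190:330]
cv2.imwrite('pics/w9b.png',cv2.resize(b,None,fx=4.5,fy=4.5,interpolation=cv2.INTER_CUBIC))
"
```

```text
time: 13.95
tcp_pos: [0.4314, -0.1582, 0.0576]
tool_rot: [1.437, 1.043, -1.437]
ft_force: [-0.7, -0.2, -1.4]
width: 0.563
time: 14.2
tcp_pos: [0.4314, -0.1582, 0.0573]
tool_rot: [1.437, 1.043, -1.437]
ft_force: [-2.7, 1.4, 6.3]
width: 0.559
t 14.2 p [ 0.4314 -0.1582  0.0573] yawz -108.02 x [ 0. -0. -1.] F [-2.73  1.41  6.27] T [0.47  0.874 0.017] w 0.559 q [ 0.079  0.228 -0.691  0.    -0.652  1.177]
```

View pics/w9b.png

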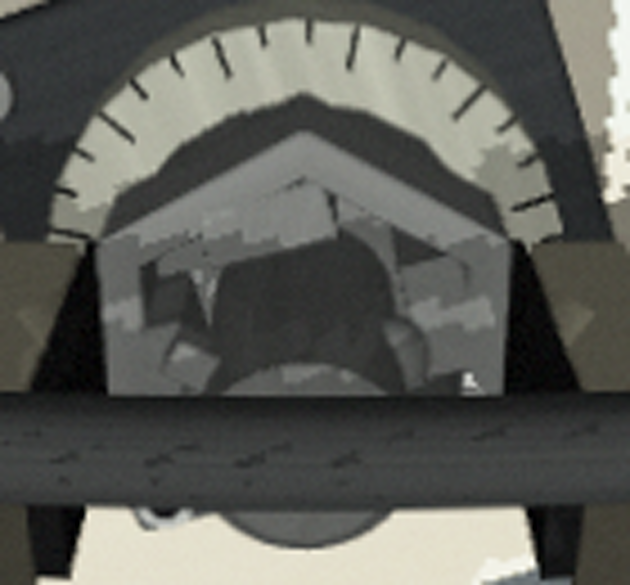

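```bash
python3 -m handwheel '[[0.6,0.6,0,0,0,0,0],[0.6,0,0,0,0,0,0]]'; python3 -m handwheel '[[0.3,0,0,0,0,0,0],[0.3,0,0,0,0,0,0],[0.3,0,0,0,0,0,0]]';python3 -m handwheel '[[0.3,-20,0,0,0,0,0],[0.3,-40,0,0,0,0,0],[0.3,-40,0,0,0,0,0],[0.3,0,-45,0,0,0,0],[0.3,0,0,0,0,0,0]]'
python3 -c "
from h import *
stat()
c=calibration('wrist');np.save('c10.npy',c,allow_pickle=True)
for n in ['wrist','scene','top']: cv2.imwrite(f'pics/{n}10.png',grab_frame(n)[:,:,::-1])
print(proj('wrist',[[.43,-.1586,.051]],c))
a=cv2.imread('pics/scene10.png')[178:240,250:330]; cv2.imwrite('pics/scene10z.png',cv2.resize(a,None,fx=9,fy=9,interpolation=cv2.INTER_CUBIC))
"
```

```text
time: 14.5
tcp_pos: [0.4314, -0.1582, 0.0573]
tool_rot: [1.437, 1.043, -1.437]
ft_force: [-4.9, 3.0, 14.3]
width: 0.565
time: 14.88
tcp_pos: [0.4313, -0.1582, 0.0561]
tool_rot: [1.437, 1.043, -1.437]
ft_force: [0.1, 1.0, 0.7]
width: 0.696
time: 15.5
tcp_pos: [0.386, -0.1438, 0.1564]
tool_rot: [1.438, 1.044, -1.437]
ft_force: [0.3, -0.3, -0.5]
width: 0.701
t 15.5 p [ 0.386  -0.1438  0.1564] yawz -108.05 x [ 0.     0.001 -1.   ] F [ 0.34 -0.35 -0.47] T [-0.025 -0.044  0.098] w 0.701 q [ 1.27e-01 -2.00e-03 -6.64e-01 -1.00e-03 -9.09e-01  1.13e+00]
[[257.04810621 138.65121604]]
```

View pics/wrist10.png

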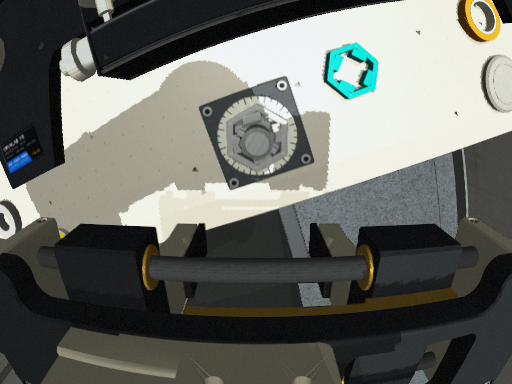

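View pics/scene10z.png

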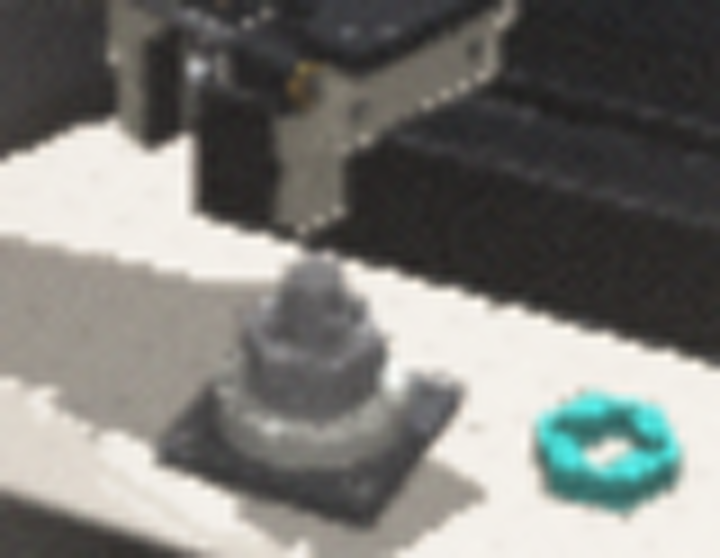

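```bash
python3 -c "
from h import *
b=cv2.imread('pics/wrist10.png')[95:180,210:305]
cv2.imwrite('pics/w10b.png',cv2.convertScaleAbs(cv2.resize(b,None,fx=7,fy=7,interpolation=cv2.INTER_CUBIC),alpha=1.3))
"
```

```text
(no output)
```

View pics/w10b.png

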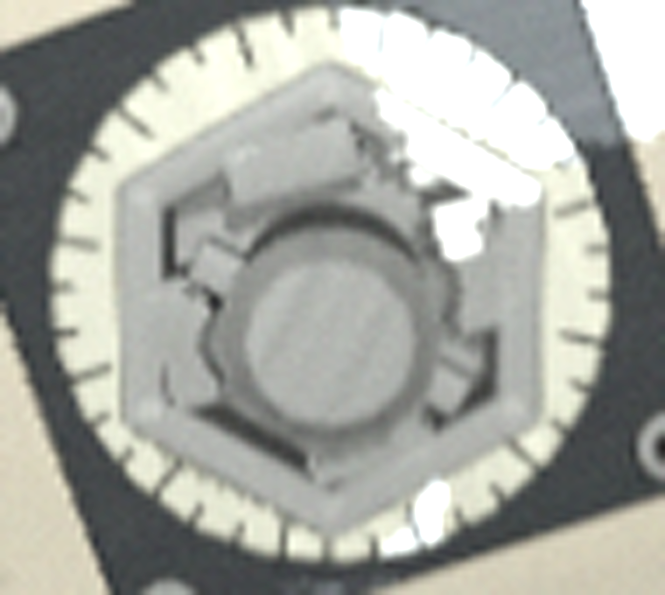

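```bash
python3 -c "
from h import *
c=np.load('c10.npy',allow_pickle=True).item()
h=(np.array([(332,65),(545,187),(540,415),(335,532),(125,415),(118,190)])+.5)/7-.5+[210,95]
for z in (.051,.056,.075):
  P=plane('wrist',h,z,c)[:,:2]; print(z,P.mean(0).round(4),[np.linalg.norm(P[i]-P[i+3]).round(4) for i in range(3)])
  d=np.roll(P,-1,0)-P; print(np.hypot(*d.T).round(4))
stat()"
```

```text
0.051 [ 0.4308 -0.1589] [np.float64(0.0561), np.float64(0.0569), np.float64(0.0569)]
[0.0288 0.0274 0.0285 0.029  0.027  0.0291]
0.056 [ 0.4314 -0.1591] [np.float64(0.0549), np.float64(0.0557), np.float64(0.0557)]
[0.0282 0.0268 0.0279 0.0284 0.0265 0.0285]
0.075 [ 0.4335 -0.1598] [np.float64(0.0506), np.float64(0.0513), np.float64(0.0513)]
[0.026  0.0247 0.0257 0.0262 0.0244 0.0262]
t 15.65 p [ 0.3889 -0.1442  0.1564] yawz -108.01 x [ 0.001 -0.    -1.   ] F [ 0.48 -0.35 -0.  ] T [ 0.019 -0.112 -0.028] w 0.7 q [ 0.126  0.003 -0.659  0.    -0.908  1.13 ]
```

```bash
python3 -c "
from h import *
print(manip.finish_job())"
```

```text
the job is handed in; nothing more can be done
None
```

The drive sleeve is home on the rotary stage's flange, and I handed the job in at about 15.7 s. `finish_job` gives no verdict, so this rests on my own checks below.

**What I did:** I gripped the sleeve on one pair of its flats and turned it 20° so its slots matched the key direction I measured, about 42°. I lowered it over the shaft top and it passed the key height without resistance. I then pressed it past the spring balls with the sleeve still gripped, until it stopped on the flange. After that I let go and backed away.

**Last checks, all agreeing:**
- **Height at the stop:** the tool stopped 57.3 mm up and would go no lower under 14 N. With the sleeve's underside 22.3 mm below the tool, that is 35 mm, the seat height.
- **Balls:** the sleeve was pulled down with about 13 N just before the stop, as expected when the balls come out over its top. A ball was visible above the top face.
- **Final picture:** the sleeve lies centred and level, with the key over two slots. It measures 56 to 57 mm across corners at home height, the same as it did on the table.
- **Other things:** I never touched the plain ring, the turquoise look-alike or the bystanders.

**One disagreement:** the wrist camera's view of the gripped sleeve was off by 1 to 2 mm from the nominal position. I corrected for it by sight and by the side forces, which stayed under 5 N during the insertion.

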